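Set the pit charger's rate selector and start it

ROBOT

A 6-joint arm with a two-finger parallel gripper is mounted at the origin on the work surface. World frame = base frame: x ahead of the robot, y to its left, z up, the work surface at z = 0. Lengths are in m, angles in rad, forces in N, time in s.
With the tool pointing down it reaches from about 0.25 to 0.775 m from the base axis. Payload 4 kg.
Tool frame: the origin (TCP) lies at the very end of the fingers, on their centre line; the grasp point (between the pads) lies 19 mm behind it; x points along the fingers, y is the direction in which the jaws open and shut, and the axes are right-handed (so a half turn about x gives the same grasp; the last joint's range is limited). The gripper opens to 94 mm and grips with 3 to 60 N. Pads are 16 mm wide; open, the fingers measure 119 mm over their backs; the gripper's body (75 mm by 177 mm) begins 78 mm behind the grasp point.
Start: joints at [-1.247, 0.087, 1.371, -0, 1.684, -0.103], TCP at [0.228, -0.501, 0.206] pointing down, gripper open.
Joint ranges: [-3.1, 3.1], [-0.76, 2.03], [0.27, 2.55], [-1.08, 4.22], [0.17, 2.65], [-2.57, 2.57]. Speed limits (rad/s): [2.79, 2.79, 3.14, 3.14, 3.14, 3.14].

INTERFACE

Orientations are given as [roll, pitch, yaw] about the fixed x, y, z axes, in that order (R = Rz(yaw) Ry(pitch) Rx(roll)).
In Python, from cell import r, viewer, ticket gives the robot as it stands. The module is installed in compiled form; this text tells all that it offers. Calls block until the motion is done:
- r.move_ptp(position, orientation): joint-space move of the TCP to a pose.
- r.servo_line(position, orientation=None, vel=0.15, until_force=None): straight line of the TCP; orientation=None keeps the orientation; vel is the mean speed in m/s. With until_force (N) it stops when the force on the tool has changed by that much, and returns True; else False.
- r.movej(angles): joint-space move.
- r.set_gripper(opening, effort=None): finger opening in m; effort is the grip in N (None keeps the last); returns when the fingers have stopped.
- r.sleep(seconds).
- r.ik(position, orientation): joint angles nearest the present ones, or None.
- r.sense(): the state.
- viewer.get_image(name): name is "scene" or "top" or "wrist"; returns (picture, depth): 400x640x3 uint8, blue, green, red; 400x640 float32, m along the optical axis (not along the pixel's ray), 0 where there is no reading.
- viewer.get_calibration(name): a dict with "mtx" (3x3 intrinsics, pixels), "distortion" ([k1, k2, p1, p2, k3] as OpenCV has them; the pictures are not rectified), "world_to_cam" (4x4, takes a point from world to camera coordinates). Camera axes: x right, y up, looking along -z (the intrinsics and any distortion apply to the point x, -y, -z); pixel columns grow to the right and rows downward; lengths in m; the calibration is good to about 2 mm. A picture is of the moment at which its call begins: read the wrist's pose just before it. get_calibration takes no time and is no camera call; for the wrist camera it gives the pose at the moment of the call.
A pose or a line that the arm cannot do raises r.MotionError and nothing moves.
- ticket.job_done(): hands the job in, once; it reports no verdict.
The state is a dict: "t": time; "q": joint angles; "qvel": joint speeds; "joint_torque": joint torques, N m; "tcp_pos": TCP position; "ee_rot": TCP orientation; "wrist_force": force on the tool from outside, world axes, zero at the start; "ft_torque": the same for the moment, N m; "width": finger opening in m.
Only numpy, scipy, OpenCV 4.12 (cv2) and the standard library are available. Lean on these libraries where they do the work, as an engineer would, in place of code of your own. Each camera call takes 0.05 s, during which the arm holds its last target.

TASK

On the battery charger, push the lever of the rate selector round clockwise with a fingertip (do not grip it), click by click, until it rests in the fifth position after off (the off dot is the zero, the fifth bar is the place), never going past it. Then, and not before, press the round START button down and let it come up again. Leave the square STOP button unpressed and all the loose things on and around the charger where they are.

Things in the scene. Friction and masses are not known exactly. Their poses are not given: they have to be found in the camera images.
- charger: The charger, a fixed black box 220 (x) by 300 (y) by 80 mm high with an aluminium top plate. Origin: centre of its underside; z up, its front (slots, sockets) faces its own -x, +y is left for someone who looks at the front. On top at x, y: lever selector (0, 60) mm; round START button (-45, -100), nearer the front; smaller square STOP button (45, -100), nearer the back.
- selector_axis (a point): On the selector's vertical turning axis, at the level of the top plate (80 mm above the table). Flat marks lie round it, 60 mm out: a dot for off, then seven bars, each longer than the last. Off lies 105 degrees anticlockwise (from above) of the charger's +x axis, position k at 105 - 30 k degrees. Nothing but the lever stands within 75 mm of the axis.
- selector_tip (a point): Middle of the lever's far end, 52 mm from the axis, 20 mm above the top plate; x axis along the lever, outward. The lever is a one-armed black bar 14 mm wide, white line on top, from 8 to 32 mm above the plate; it reaches 12 mm behind the axis; hub radius 16 mm.
- mark5 (a point): Inner end of the fifth bar on the top plate, 60 mm from the selector's axis: the lever points at it in position 5.
- selector (a joint): Lever angle, rad, growing clockwise from above. Eight detents 30 degrees (0.524 rad) apart: off = 0, positions 1 to 7; position 5 is 2.618. Starts in off, 1, 2 or 3. About 0.16 N m (4 N at 40 mm from the axis) leaves a detent; past the middle between two positions the lever snaps on into the next by itself, ahead of the finger. Stops just beyond off and 7.
- start (a joint): Travel of the START button, 0 released to 0.006 m fully down; springs back; about 1.5 N to begin, 5 N fully down. Round grey cap of 16 mm radius, the larger and round one of the two buttons, in a black collar of 24 mm radius and 12 mm high.
- start_top (a point): Centre of the top face of the START button's cap, 22 mm above the charger's top plate when released.
- stop (a joint): Travel of the STOP button, 0 released to 0.004 m down. Square grey cap 22 mm wide in a black collar 34 mm wide. Not to be pressed.
- stop_top (a point): Centre of the top face of the STOP button's cap, 15 mm above the charger's top plate when released.
- wheel_top: Loose model-car wheel, black tyre of 31 mm radius, 26 mm high, lying flat on the back edge of the charger's top plate, between the selector and the STOP button. Origin: centre of its underside.
- wheel: The same kind of wheel, lying flat on the table behind the charger. Origin: centre of its underside.
- battery: Loose battery pack, 46 by 138 by 25 mm, on the table in front of the charger, 0.3 kg. Origin: centre of its underside; y along its length.
- spray: Loose spray can, 30 mm radius, 160 mm high, standing behind the charger. Origin: centre of its underside.
- driver: Loose screwdriver, 180 mm long, handle 26 mm thick, lying to the right of the charger. Origin: middle of its length, on the table.
- tray: Loose small-parts tray, 120 by 80 by 30 mm, to the left of the charger. Origin: centre of its underside.
- spanner: Loose spanner, 130 mm long, 8 mm thick, lying in front of the charger. Origin: middle of its length, on the table.

How it is judged:
By the outcome, as a careful person would: the job done as asked, in the order asked, and still so for the second after the job is handed in, with the robot touching nothing.
It also fails if it takes over 48 s, if anything falls off the work surface, if the arm or the gripper's body presses on something with over 40 N, if the wrist force passes 120 N, or if a joint passes its speed limit or range.

## Working session

There is one attempt and no reset: what is moved stays moved. The work goes in short steps, each a Python script; the robot and the scene stay as the last script left them, time stands still between calls to the robot, and variables do not carry over. Pictures are saved under pics/ and viewed, and the job is handed in when it is done.

```bash
mkdir -p pics
python3 - <<'E'
from cell import r, viewer
import cv2, numpy as np
print(r.sense())
for n in ("scene","top"):
    p,d=viewer.get_image(n); cv2.imwrite(f"pics/{n}0.png",p); np.save(f"pics/{n}0.npy",d); 
    c=viewer.get_calibration(n); print(n,c); np.save(f"pics/{n}_cal.npy",c,allow_pickle=True)
E
```

```text
{'t': 0.0, 'q': array([-1.24711334e+00,  8.79609104e-02,  1.37224907e+00, -9.45222169e-06,
        1.68361694e+00, -1.03081236e-01]), 'qvel': array([ 1.54517801e-03,  1.15325561e-04,  2.47855771e-03,  2.12467447e-04,
       -6.10914549e-04, -6.25929636e-05]), 'joint_torque': array([ 5.44071190e-05, -3.40183711e+01, -3.02425933e+01,  7.16640777e-02,
        3.31194210e-02, -1.58938155e-04]), 'tcp_pos': array([ 0.22748421, -0.50013875,  0.2043036 ]), 'ee_rot': array([-1.66967286,  1.56856204,  1.89868296]), 'wrist_force': array([ 0.10651921, -0.6678034 ,  0.06109334]), 'ft_torque': array([-0.01611021, -0.00815416, -0.02818499]), 'width': 0.09358787696184877}
scene {'mtx': array([[391.02775749,   0.        , 326.95593362],
       [  0.        , 391.02775749, 196.90843163],
       [  0.        ,   0.        ,   1.        ]]), 'distortion': array([-0.09351949,  0.        ,  0.        ,  0.        ,  0.        ]), 'world_to_cam': array([[-0.253739  ,  0.96719893,  0.01194797,  0.0734631 ],
       [-0.52898279, -0.14909579,  0.83543261,  0.22634518],
       [ 0.80981092,  0.20566156,  0.549463  , -1.28290824],
       [ 0.        ,  0.        ,  0.        ,  1.        ]])}
top {'mtx': array([[376.04068225,   0.        , 317.83738329],
       [  0.        , 376.04068225, 199.09326352],
       [  0.        ,   0.        ,   1.        ]]), 'distortion': array([-0.08693825,  0.        ,  0.        ,  0.        ,  0.        ]), 'world_to_cam': array([[ 0.00911775, -0.99994321,  0.00551749,  0.07170403],
       [ 0.9731427 ,  0.01014236,  0.22997915, -0.59176296],
       [-0.23002205,  0.00327241,  0.97317991, -0.74447908],
       [ 0.        ,  0.        ,  0.        ,  1.        ]])}
```

View pics/scene0.png

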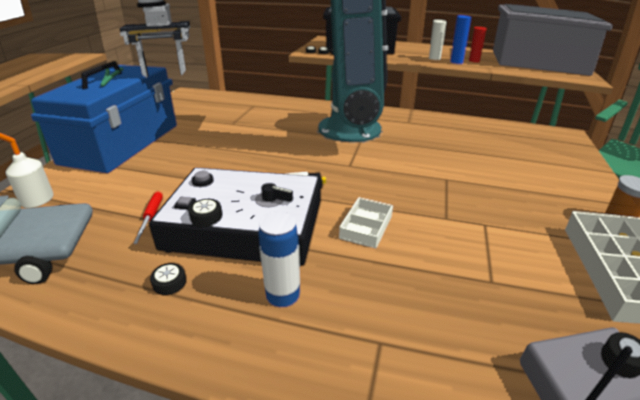

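View pics/top0.png

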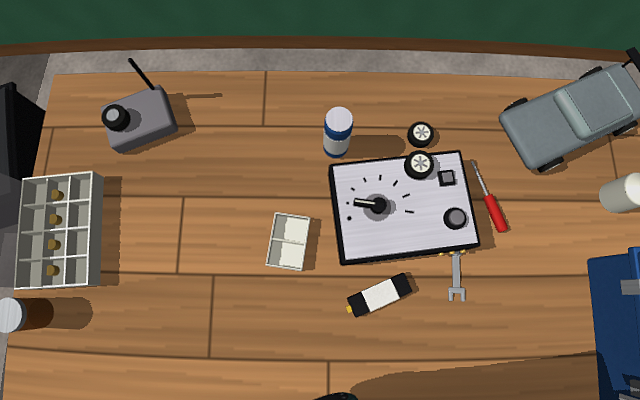

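Run:
```python
import cv2
p=cv2.imread("pics/top0.png")
cv2.imwrite("pics/top0c.png",cv2.resize(p[140:275,320:490],None,fx=4.4,fy=4.4,interpolation=cv2.INTER_CUBIC))
```

```text
(no output)
```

View pics/top0c.png

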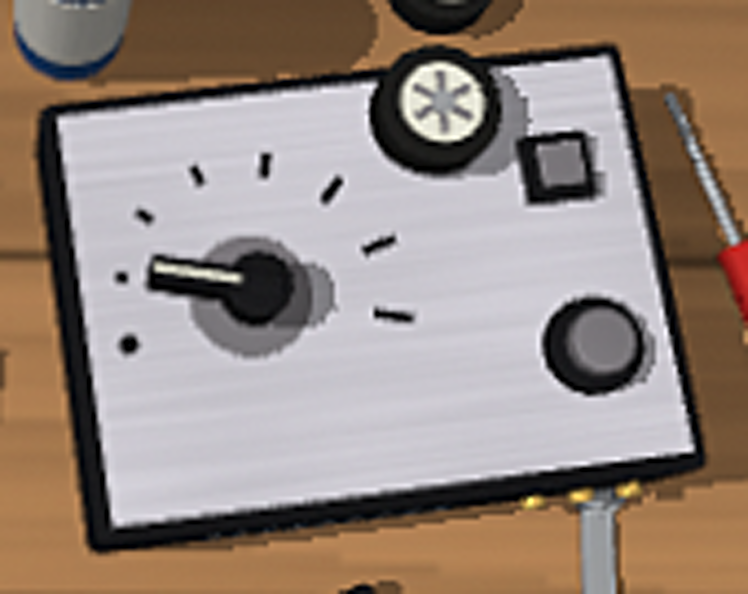

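```bash
cat > h.py <<'E'
import numpy as np, cv2
def cal(n): return np.load(f"pics/{n}_cal.npy",allow_pickle=True).item()
def unproj(c,uv,z):
    n=cv2.undistortPoints(np.array(uv,float).reshape(-1,1,2),c["mtx"],c["distortion"]).reshape(-1,2)
    W=np.linalg.inv(c["world_to_cam"]); o=W[:3,3]
    d=(W[:3,:3]@np.c_[n[:,0],-n[:,1],-np.ones(len(n))].T).T
    s=(np.broadcast_to(z,len(n))-o[2])/d[:,2]
    return o+d*s[:,None]
def proj(c,P):
    P=np.atleast_2d(P).astype(float); w=c["world_to_cam"]; q=P@w[:3,:3].T+w[:3,3]
    q=q*[1,-1,-1]
    return cv2.projectPoints(q,np.zeros(3),np.zeros(3),c["mtx"],c["distortion"])[0].reshape(-1,2)
# features in charger frame
def bar(k,r=.06):
    a=np.radians(105-30*k); return [r*np.cos(a),.06+r*np.sin(a),.08]
F={"m7":bar(7),"m6":bar(6),"m5":bar(5),"m4":bar(4),"m3":bar(3),"m2":bar(2),"m0":bar(0),
"start":[-.045,-.1,.102],"stop":[.045,-.1,.095]}
def fit(c,obs):
    from scipy.optimize import least_squares
    L=np.array([F[k] for k in obs]);uv=np.array(list(obs.values()),float)
    def w(p):
        R=np.array([[np.cos(p[2]),-np.sin(p[2])],[np.sin(p[2]),np.cos(p[2])]])
        return np.c_[L[:,:2]@R.T+p[:2],L[:,2]]
    s=least_squares(lambda p:(proj(c,w(p))-uv).ravel(),[.5,-.15,.1])
    return s.x,s.fun.reshape(-1,2)
def tow(p,l):
    R=np.array([[np.cos(p[2]),-np.sin(p[2])],[np.sin(p[2]),np.cos(p[2])]])
    return np.r_[R@np.array(l[:2])+p[:2],l[2]]
E
python3 - <<'E'
from h import *
c=cal("top")
o={"m7":(375,313),"m6":(364,250),"m5":(323,200),"m4":(263,177),"m3":(202,185),"m2":(152,221),"start":(605,340),"stop":(564,162)}
o={k:(320+(u+.5)/4.4-.5,140+(v+.5)/4.4-.5) for k,(u,v) in o.items()}
p,f=fit(c,o);print(p,np.degrees(p[2]));print(dict(zip(o,f.round(2).tolist())))
for k in [(0,.06,.08),(-.045,-.1,.102),(.045,-.1,.095)]: print(tow(p,k))
crop=lambda u:[(320+(a+.5)/4.4-.5,140+(b+.5)/4.4-.5) for a,b in u]
# lever line ends at z=.112
q=unproj(c,crop([(155,268),(240,279)]),.112);print(q)
print("lever world deg",np.degrees(np.arctan2(*(q[0]-q[1])[[1,0]])), "local",np.degrees(np.arctan2(*(q[0]-q[1])[[1,0]])-p[2]))
print("wheel_top",unproj(c,crop([(440,105)]),.106))
E
```

```text
[ 0.58060982 -0.1075132   0.12666945] 7.257624759710681
{'m7': [-0.25, -0.07], 'm6': [-0.18, 0.17], 'm5': [0.03, 0.33], 'm4': [0.32, 0.06], 'm3': [0.05, -0.18], 'm2': [0.12, -0.07], 'start': [0.04, -0.19], 'stop': [-0.12, -0.04]}
[ 0.57302996 -0.04799391  0.08      ]
[ 0.54860345 -0.21239691  0.102     ]
[ 0.63788239 -0.20102712  0.095     ]
[[ 0.57860159  0.00190435  0.112     ]
 [ 0.57375997 -0.03764065  0.112     ]]
lever world deg 83.01983997845765 local 75.76221521874697
wheel_top [[ 0.66233907 -0.13818245  0.106     ]]
```

```bash
cat >> h.py <<'E'
P=np.array([0.58060982,-0.1075132,0.12666945])
AX=np.array([.57303,-.04799])
def finger(a_local_deg,gap=0.0,z=.094,rad=.040):
    """finger pose whose face would touch lever at local angle a (gap = extra tangential clearance)"""
    a=np.radians(a_local_deg)+P[2]
    u=np.array([np.cos(a),np.sin(a)]);n=np.array([-u[1],u[0]])
    xy=AX+rad*u+(.015+gap)*n
    return [xy[0],xy[1],z],[0,np.pi/2,a-np.pi/2]
E
python3 - <<'E'
from h import *
from cell import r
for a in (95,75,30,0,-31,-45): print(a,finger(a)[0],np.round(r.ik(*finger(a)),2))
r.set_gripper(0.0)
r.move_ptp(*finger(95,z=.20))
s=r.sense();print(s["t"],s["tcp_pos"],s["ee_rot"],s["width"],s["wrist_force"],s["q"])
from cell import viewer
for n in ("wrist","top"):
    p,d=viewer.get_image(n);cv2.imwrite(f"pics/{n}1.png",p)
E
```

```text
95 [np.float64(0.5498796483018477), np.float64(-0.012086501336891238), 0.094] [-0.13  0.14  1.54  0.    1.47 -1.91]
75 [np.float64(0.5635555050992971), np.float64(-0.00633386064003825), 0.094] [-0.11  0.16  1.51 -0.    1.47 -1.55]
30 [np.float64(0.5957858590268765), np.float64(-0.011835181787914806), 0.094] [-0.11  0.23  1.43 -0.    1.48 -0.77]
0 [np.float64(0.610814561108255), np.float64(-0.028056938472564144), 0.094] [-0.14  0.27  1.38 -0.    1.49 -0.27]
-31 [np.float64(0.6156839758895313), np.float64(-0.05036451907031565), 0.094] [-0.17  0.28  1.37 -0.    1.49  0.24]
-45 [np.float64(0.6138425223596632), np.float64(-0.06061291640794603), 0.094] [-0.19  0.28  1.37 -0.    1.49  0.47]
3.6167 [ 0.54988144 -0.01281201  0.2000014 ] [-1.75687784  1.57051077 -1.54433388] 0.00016944427146000583 [ 0.35782471 -0.19252731 -0.19439729] [-1.26200329e-01  8.84059203e-02  1.38024219e+00 -2.83717166e-04
  1.67290111e+00 -1.90956955e+00]
```

View pics/wrist1.png

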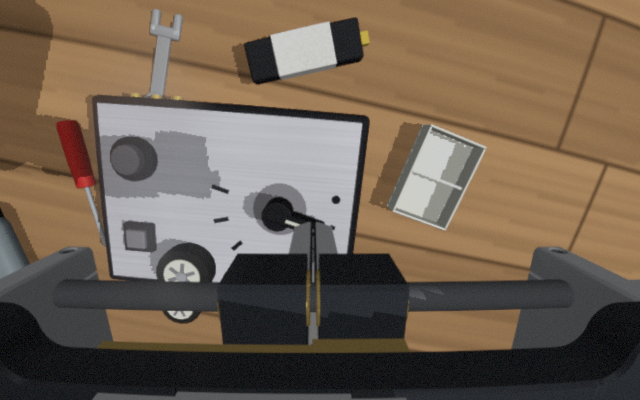

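View pics/top1.png

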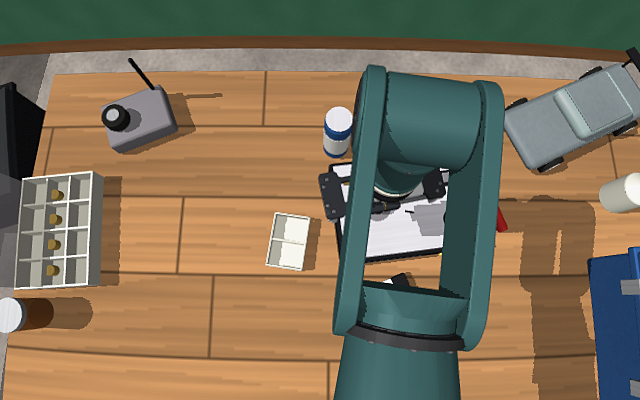

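Run:
```python
from h import *
from cell import r,viewer
c=viewer.get_calibration("wrist");np.save("pics/wrist_cal.npy",c,allow_pickle=True)
for k in("m0","m7","m6","m5","start","stop"): print(k,proj(c,tow(P,F[k]))[0].round(1))
p=cv2.imread("pics/wrist1.png");cv2.imwrite("pics/wrist1c.png",cv2.resize(p[90:270,100:380],None,fx=2.8,fy=2.8,interpolation=cv2.INTER_CUBIC))
```

```text
m0 [331.1 200.1]
m7 [227.5 191.6]
m6 [227.2 218.1]
m5 [240.3 241.1]
start [122.8 159.9]
stop [133.3 239.5]
```

View pics/wrist1c.png

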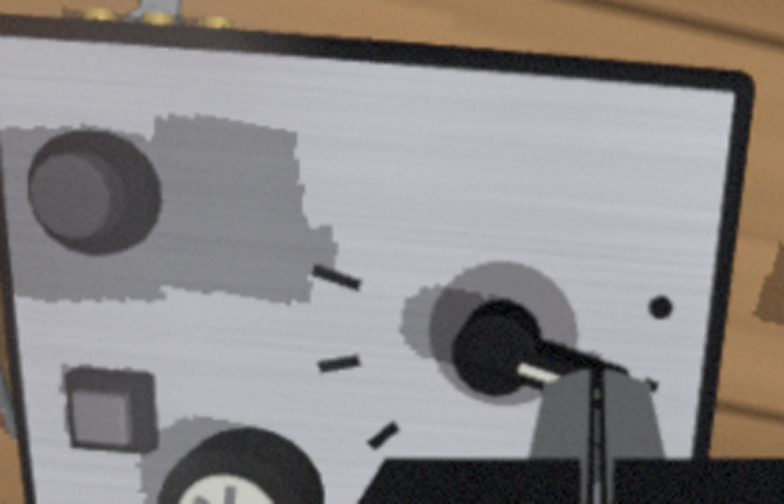

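```bash
cat >> h.py <<'E'
def show(tag,r,viewer):
    s=r.sense();print(tag,round(s["t"],2),s["tcp_pos"].round(4),"F",s["wrist_force"].round(1),"T",s["ft_torque"].round(2))
def push(r,a0,a1,step=7.5,vel=.04):
    n=max(1,int(np.ceil(abs(a1-a0)/step)))
    for a in np.linspace(a0,a1,n+1)[1:]:
        r.servo_line(*finger(a),vel=vel); show(f"{a:.0f}",r,None)
E
python3 - <<'E'
from h import *
from cell import r,viewer
r.servo_line(finger(95)[0],vel=.1,until_force=5);show("down",r,0)
push(r,95,75);push(r,75,57,step=6)
push(r,57,66)
p,d=viewer.get_image("wrist");cv2.imwrite("pics/w2.png",p)
p,d=viewer.get_image("scene");cv2.imwrite("pics/s2.png",cv2.resize(p[150:270,140:340],None,fx=4,fy=4,interpolation=cv2.INTER_CUBIC))
E
```

```text
down 4.92 [ 0.5506 -0.0122  0.095 ] F [0.8 0.1 0.6] T [ 0.05 -0.13 -0.01]
88 5.2 [ 0.5547 -0.0097  0.0948] F [ 0.   0.7 -0.3] T [ 0.12 -0.17  0.02]
82 5.47 [ 0.5588 -0.0078  0.0942] F [-0.5  0.5  0.5] T [ 0.06 -0.17  0.02]
75 5.75 [ 0.5623 -0.0066  0.0939] F [-2.8 -0.5  2. ] T [-0.03  0.65 -0.04]
69 6.01 [ 0.5679 -0.0057  0.0939] F [-1.8 -0.4  0.2] T [-0.05  0.19 -0.05]
63 6.27 [ 0.5731 -0.0052  0.0942] F [-0.7 -0.6  0.2] T [ 0.   -0.15  0.02]
57 6.53 [ 0.5771 -0.0054  0.0941] F [-0.6 -0.4  0.6] T [ 0.01 -0.12  0.04]
62 6.78 [ 0.5735 -0.0052  0.0941] F [ 0.2  0.1 -0.5] T [ 0.08 -0.08 -0.04]
66 7.03 [ 0.5702 -0.0053  0.0941] F [ 0.1 -0.4  0.1] T [ 0.02 -0.19  0.02]
```

View pics/w2.png

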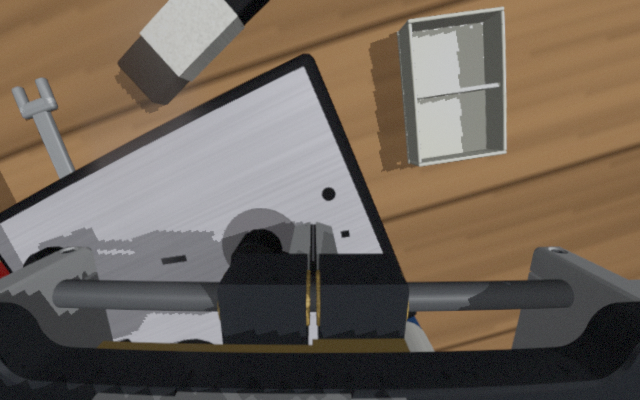

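View pics/s2.png

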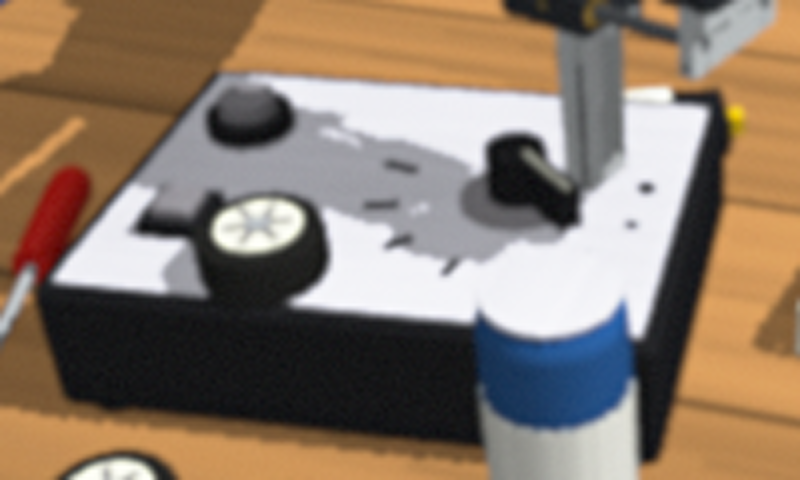

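```bash
cat >> h.py <<'E'
def look(r,viewer,name):
    p,d=viewer.get_image("scene");c=cal("scene")
    q=cv2.resize(p[150:270,140:340],None,fx=4,fy=4,interpolation=cv2.INTER_CUBIC)
    for k in range(8):
        a=np.radians(105-30*k);l=tow(P,[.052*np.cos(a),.06+.052*np.sin(a),.112])
        u=(proj(c,l)[0]-[140,150]+.5)*4-.5
        cv2.circle(q,tuple(int(x) for x in u.round()),3,(0,0,255),-1);cv2.putText(q,str(k),(int(u[0])+4,int(u[1])-4),0,.5,(0,160,0),1)
    cv2.imwrite(f"pics/{name}.png",q)
E
python3 - <<'E'
from h import *
from cell import r,viewer
look(r,viewer,"s2b")
push(r,66,48,step=9,vel=.06);push(r,48,27,step=3.5,vel=.03)
push(r,27,33)
look(r,viewer,"s3")
E
```

```text
57 7.48 [ 0.5769 -0.0055  0.0939] F [-0.1 -0.5 -0. ] T [ 0.05 -0.16 -0.03]
48 7.79 [ 0.5826 -0.0063  0.0938] F [-2.2 -0.1 -0.2] T [ 0.15  0.28 -0.01]
44 8.04 [ 0.5849 -0.0069  0.0937] F [-4.7  2.1  1. ] T [ 0.31  0.73 -0.06]
41 8.29 [ 0.5887 -0.0084  0.0938] F [-1.1  0.3 -0.1] T [0.12 0.16 0.02]
38 8.54 [ 0.5919 -0.0095  0.0944] F [ 0.3 -1.3 -0.6] T [ 0.01 -0.11 -0.04]
34 8.79 [ 0.5938 -0.0105  0.0943] F [-1.   0.1 -0.6] T [-0.02 -0.1   0.04]
30 9.04 [ 0.5956 -0.0117  0.0941] F [-0.7 -0.4  0.2] T [ 0.   -0.12  0.06]
27 9.29 [ 0.5976 -0.0131  0.094 ] F [-0.4  0.  -0.1] T [ 0.02 -0.09 -0.  ]
33 9.55 [ 0.5938 -0.0106  0.094 ] F [-0.4 -0.3 -0.6] T [ 0.01 -0.09 -0.03]
```

View pics/s2b.png

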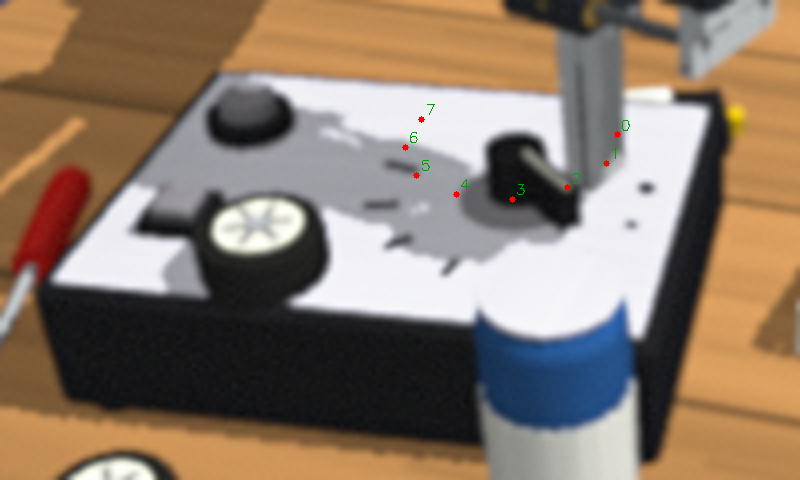

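View pics/s3.png

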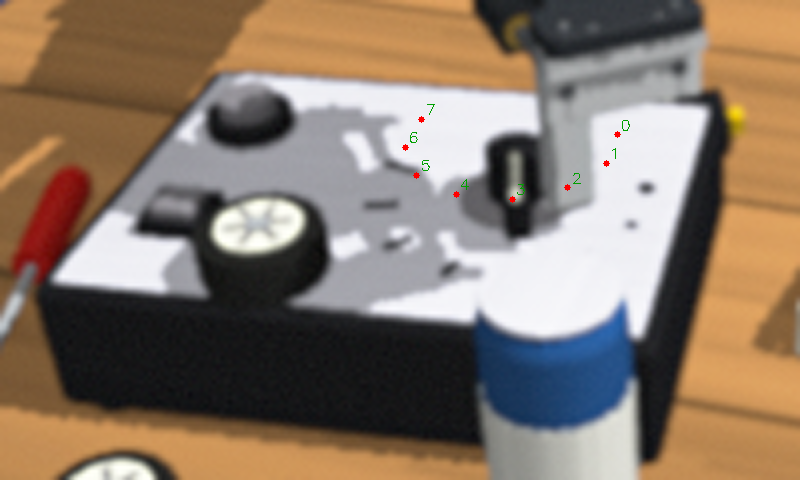

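Run:
```python
from h import *
from cell import r,viewer
push(r,33,19,step=7,vel=.06);push(r,19,1,step=3,vel=.03)
push(r,1,5)
look(r,viewer,"s4")
```

```text
26 9.88 [ 0.5983 -0.0136  0.094 ] F [-0.2 -0.3 -0.1] T [ 0.03 -0.05 -0.02]
19 10.15 [ 0.6016 -0.0162  0.0938] F [-2.3  2.4  0.7] T [ 0.32  0.22 -0.06]
16 10.4 [ 0.603  -0.0174  0.0938] F [-3.6  4.2  1.6] T [ 0.73  0.56 -0.03]
13 10.65 [ 0.6052 -0.0202  0.0938] F [-1.8  1.3  0.4] T [ 0.29  0.24 -0.04]
10 10.9 [ 0.6075 -0.0226  0.0942] F [-0.2  0.8 -0.4] T [-0.02 -0.09 -0.03]
7 11.15 [ 0.6087 -0.0242  0.0943] F [-0.3  0.   0.2] T [ 0.   -0.06  0.01]
4 11.4 [ 0.6096 -0.0257  0.0941] F [-0.1  0.2  0.1] T [-0.01 -0.12 -0.02]
1 11.65 [ 0.6105 -0.0274  0.0941] F [-1.  -0.1 -0.2] T [-0.03 -0.11  0.02]
5 11.9 [ 0.6089 -0.0247  0.094 ] F [ 1.2 -0.4  1.1] T [-0.09 -0.11 -0.  ]
```

View pics/s4.png

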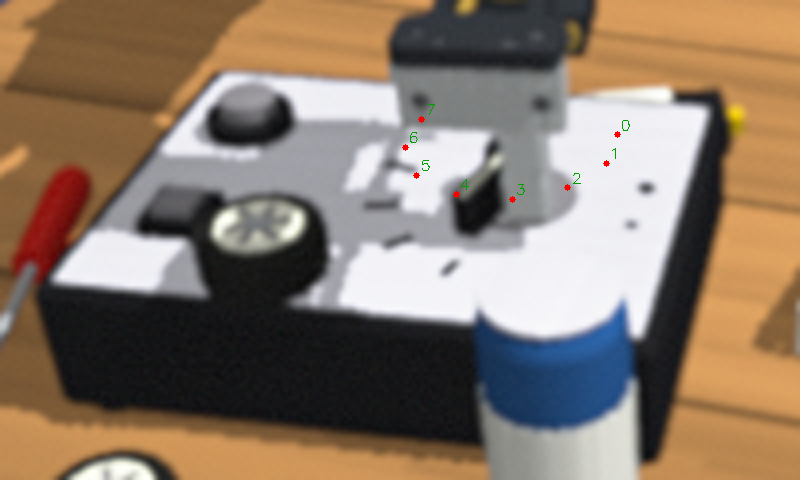

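Position 4 now (white line ends on the predicted tip 4). One more click, stopping as soon as the load drops.

Run:
```python
from h import *
from cell import r,viewer
push(r,5,-11,step=8,vel=.06);push(r,-11,-24,step=2.6,vel=.03)
look(r,viewer,"s5")
```

```text
-3 12.24 [ 0.6118 -0.0302  0.094 ] F [-1.1  0.3 -0.5] T [-0.02 -0.15  0.02]
-11 12.53 [ 0.6135 -0.0347  0.0939] F [-1.   2.8  0.5] T [ 0.42  0.11 -0.02]
-14 12.78 [ 0.614  -0.0361  0.0939] F [-1.4  4.8  1.7] T [ 0.95  0.25 -0.1 ]
-16 13.03 [ 0.6146 -0.0391  0.0939] F [-1.2  3.1  0.9] T [ 0.59  0.19 -0.03]
-19 13.28 [ 0.6154 -0.0421  0.094 ] F [-0.4  1.2 -0.8] T [ 0.21 -0.01 -0.08]
-21 13.53 [ 0.6158 -0.0442  0.0942] F [0.2 0.1 0.5] T [-0.04 -0.09  0.  ]
-24 13.78 [ 0.6158 -0.0457  0.0942] F [-0.1 -0.  -0.5] T [-0.04 -0.05  0.  ]
```

View pics/s5.png

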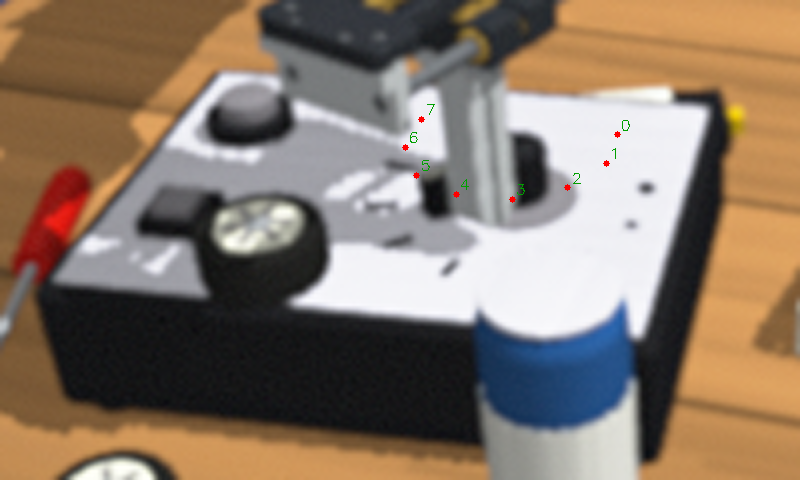

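Run:
```python
from h import *
from cell import r,viewer
push(r,-24,-15,step=9)
p0=r.sense()["tcp_pos"]
r.servo_line([p0[0],p0[1],.20],vel=.15)
s=tow(P,F["start"]);print(s)
O=finger(-15)[1]
r.move_ptp([s[0]-.0,s[1],.19],O);show("over",r,0)
look(r,viewer,"s6")
r.sleep(.3);c=viewer.get_calibration("wrist")
p,d=viewer.get_image("wrist");cv2.imwrite("pics/w6.png",p)
for k in("start","stop","m5"): print(k,proj(c,tow(P,F[k]))[0].round(1))
print(proj(c,[s[0],s[1],.19]))
```

```text
-15 14.15 [ 0.6148 -0.0385  0.0941] F [ 0.7 -0.7 -0.1] T [-0.05 -0.06 -0.05]
[ 0.54860345 -0.21239691  0.102     ]
over 15.78 [ 0.5488 -0.2115  0.1894] F [0.5 0.4 0.5] T [-0.02 -0.03  0.03]
start [312.5 203.4]
stop [398.5 179.4]
m5 [368.   62.4]
[[312.40492048 235.29921514]]
```

View pics/s6.png

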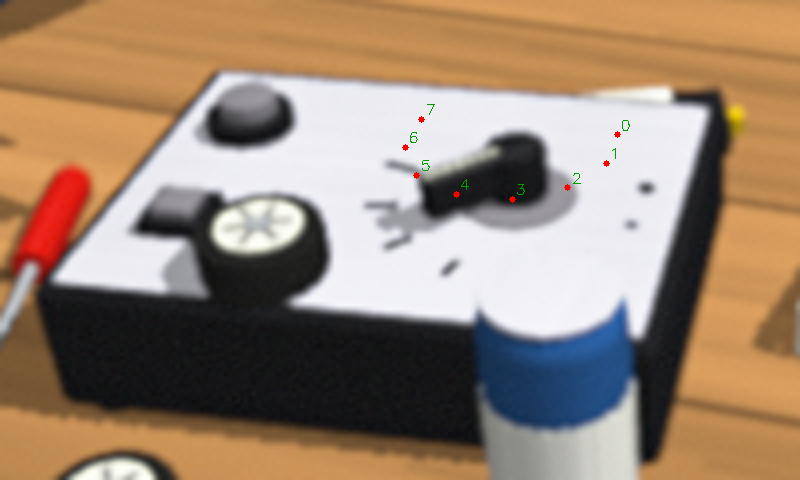

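View pics/w6.png

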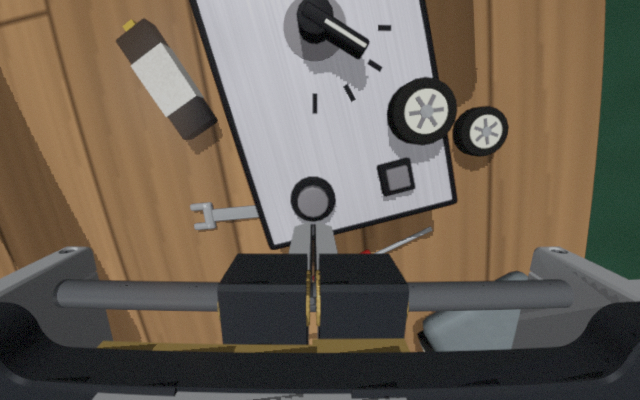

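Run:
```python
from h import *
from cell import r,viewer
s=tow(P,F["start"]);x,y=s[0],s[1]+.0015
r.servo_line([x,y,.108],vel=.1);show("above",r,0)
print(r.servo_line([x,y,.090],vel=.015,until_force=9));show("down",r,0)
look(r,viewer,"s7")
r.servo_line([x,y,.115],vel=.03);show("up",r,0)
r.servo_line([x,y,.25],vel=.2)
r.move_ptp([.35,-.45,.30],finger(-15)[1]);r.sleep(.5);show("away",r,0)
look(r,viewer,"s8")
p,d=viewer.get_image("top");cv2.imwrite("pics/t8.png",p);cv2.imwrite("pics/t8c.png",cv2.resize(p[100:310,250:520],None,fx=2.9,fy=2.8,interpolation=cv2.INTER_CUBIC))
```

```text
above 17.15 [ 0.5491 -0.2112  0.1089] F [-0.2 -0.2  1.1] T [-0.04 -0.04  0.02]
True
down 17.99 [ 0.5487 -0.211   0.0966] F [-0.8  0.2  4.7] T [ 0.11  0.11 -0.  ]
up 18.84 [ 0.5484 -0.2108  0.1146] F [-0.7 -0.7  0.2] T [ 0.03 -0.08 -0.01]
away 21.37 [ 0.3502 -0.4498  0.3   ] F [-0.8  0.1  0.8] T [-0.04 -0.04 -0.  ]
```

View pics/s7.png

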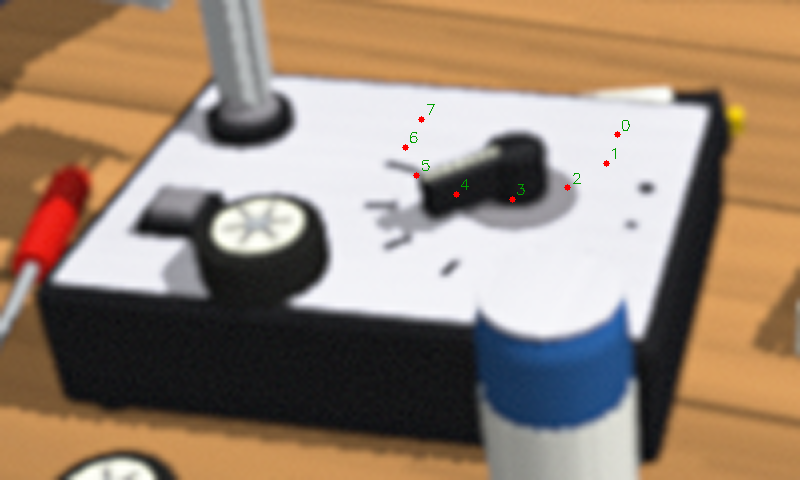

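View pics/s8.png

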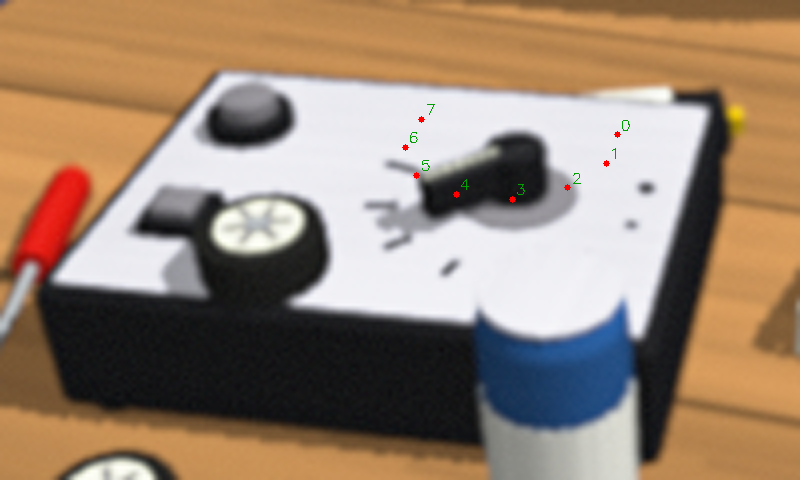

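View pics/t8c.png

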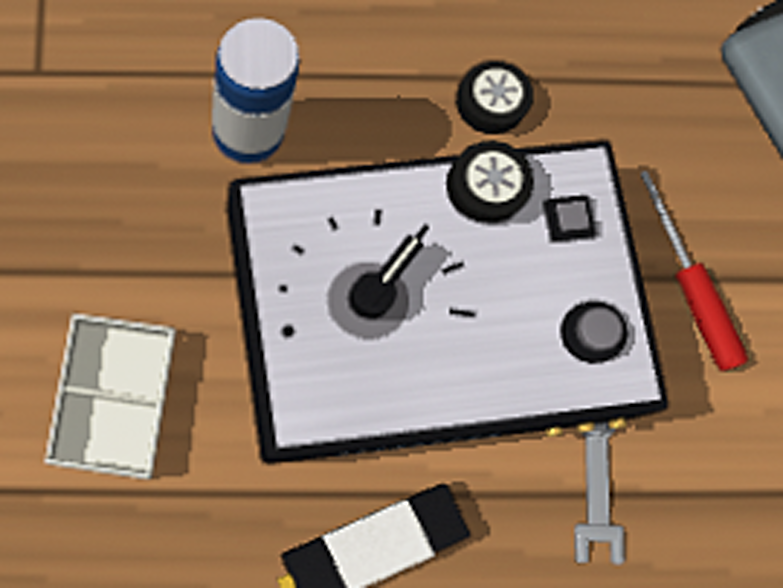

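Run:
```python
from cell import r,ticket
ticket.job_done();print(r.sense()["t"])
```

```text
the job is handed in; nothing more can be done
the job is handed in; nothing more can be done
```

The rate selector is in position 5, START has been pressed and released once, and the job is handed in at about 21.5 s of the 48 s allowed.

- **Selector:** I found the lever in position 1. With the closed fingertips behind it, I pushed it clockwise one click at a time (1→2→3→4→5), looking at a camera picture after each click. It never went past 5. The last top picture shows the white line pointing at the fifth bar.
- **START:** I pressed it only after the lever was in 5. The press stopped on the 9 N force change, with the fingertip at 96.6 mm against the 96 mm expected for fully down. After the stop the force read 4.7 N. A 9 N change is more than the 5 N the spring gives fully down, so I took the button as bottomed and did not press a second time. The last pictures show the cap back up.
- **Other things:** STOP was not touched. Both wheels, the spray can, the battery, the tray, the screwdriver and the spanner look unmoved in the last pictures, and the arm ended clear of everything.
- **Disagreement between cameras:** the wrist and top cameras differed by about 2–3 mm on START's position. I shifted the press point 1.5 mm towards the wrist camera's reading, and the fingertip landed within the cap.

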